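# Show the ring's stone to the bench camera in the swivel mirror

## Task

Pick up the post that carries the ring, stand it upright in the middle of the round cork pad and let go. Then take the swivel mirror of the inspection camera by the tab on its top and turn it until the camera, looking into the mirror, sees the ring's stone in the middle of its view; the mirror springs back when released, so finish while still holding it at that angle. Do not tip the ring post over, and leave everything else on the bench where it stands.

Things in the scene. Friction and masses are not known exactly. Their poses are not given: they have to be found in the camera images.
- viewer: Fixed inspection viewer: aluminium base plate 230 x 70 x 8 mm with the swivel mirror on a steel post near one end and a black camera head (45 mm block, top 117 mm high) near the other. Origin on the bench under the mirror's turning axis; x points along the plate from mirror to camera, z up. The plate spans x -40 to +190 mm.
- lens (a point): Centre of the camera's lens, 115 mm from the mirror's axis along the viewer's +x and 95 mm above the bench. The camera looks level along the viewer's -x, at the mirror's centre.
- mirror: Round upright mirror, 52 mm across, 7 mm thick, dark steel frame, turning on a vertical axis. Origin: centre of its reflecting face, on that axis, 95 mm above the bench; x is the face's normal (level, out of the reflecting side), z up. At rest x points at the lens. Turns up to 1.35 rad either way; a light spring (0.08 N m per rad) brings it back when let go.
- sight (a point): Camera's line of sight after the mirror. The point is the mirror's centre; x is the level direction the camera looks in after reflection, z up: by the law of reflection turned from the viewer's x by twice the mirror's turn. A brass pointer (75 mm long, 35 mm above the bench, geared to the mirror) on the post shows it. The stone is mid-view when it lies on this x axis.
- ringstand: Loose turned wooden post with a steel ring and stone on top, about 90 g. Round base 48 mm across, 10 mm high, tapering by 14 mm height into an upright cylinder of 26 mm diameter up to 64 mm; the ring (22 mm) and stone reach 93 mm. Origin: centre of its underside, z up. Grip the cylinder from above, fingers either side of the ring.
- stone (a point): The faceted clear stone of the ring (16 mm across), on the post's axis, 88 mm above the post's underside: the marker to be seen.
- pad: Fixed round cork pad, 80 mm across, 6 mm thick, on the bench to the left or right of the viewer, on the other side from the ring post's start. Origin: centre of its underside, top at 6 mm.
- barepost: Bystander: the same wooden post without a ring, 64 mm high, base 48 mm across. Origin: centre of underside.
- tin: Bystander: low round aluminium tin, 54 mm across, 30 mm high. Origin: centre of underside.
- pot: Bystander: small screw-lid pot, 44 mm across, 35 mm high. Origin: centre of underside.
- benchblock: Bystander: square steel bench block, 60 x 60 x 22 mm. Origin: centre of underside.
- hammer: Bystander: bench hammer about 220 mm long, lying on the bench.
- brush: Bystander: bench brush about 180 mm long, lying on the bench.
- tab (a point): Point on the mirror's turning axis, 145 mm above the bench, in the aluminium tab on top of the mirror: the place to grip. The tab is 10 mm thick along the mirror's x, 36 mm wide along its y, and spans heights 119 to 161 mm. Pinch it across its thickness from above and turn it about the vertical axis. Axes as the mirror's.
Things that resemble listed ones, but are neither listed nor needed, are in the scene too. There is more than one size of the viewer; the job needs the larger. Leave any red look-alike of the ringstand alone.

How it is judged:
By the outcome, as a careful person would: the job done as asked, in the order asked, and still so for the second after the job is handed in, while the arm keeps its last pose, push and grip.
It also fails if it takes over 59 s, if anything falls off the work surface, if the arm or the gripper's body presses on something with over 40 N, if the wrist force passes 120 N, or if a joint passes its speed limit or range.

## Robot

A 7-joint arm with a two-finger parallel gripper is mounted at the origin on the work surface. World frame = base frame: x ahead of the robot, y to its left, z up, the work surface at z = 0. Lengths are in m, angles in rad, forces in N, time in s.
With the tool pointing down it reaches from about 0.35 to 0.9 m from the base axis. Payload 8.1 kg.
Tool frame: the origin (TCP) lies on the centre line of the jaws, within the pads' length; the fingertips stand 17 mm ahead of it and the grasp point (between the pads) lies 2 mm behind it (manip.nose_length is the distance from the TCP to the fingertips, in m); z points along the fingers, y is the line along which they close (so a half turn about z gives the same grasp; the last joint's range is limited). The gripper opens to 92 mm and grips with 3 to 60 N. Pads are 19 mm wide; open, the fingers measure 130 mm over their backs; the gripper's body (75 mm by 190 mm) begins 47 mm behind the grasp point.
Start: joints at [-1.35, 0.434, 0.025, 1.573, -0.012, 1.134, -0.075], TCP at [0.199, 0.593, 0.244] pointing down, gripper open.
Joint ranges: [-2.62, 2.62], [-0.44, 2.09], [-1.27, 1.32], [0.08, 2.57], [-1.32, 4.46], [0.12, 2], [-2.74, 2.74]. Speed limits (rad/s): [2.22, 2.22, 3.01, 3.01, 3.14, 3.14, 3.14].

## Interface

Orientations are given as a unit quaternion [w, x, y, z].
In Python, from bench import manip gives the robot as it stands. The module is installed in compiled form; this text tells all that it offers.
- The arm moves only by the shell command python3 -m jog 'ROWS'. ROWS is rows parted by semicolons, their numbers by spaces, 1 to 12 of them, each of 7 numbers: the finger opening in m, then dx, dy, dz in m, then a rotation vector rx, ry, rz in rad; each row is the pose to reach, as a shift and turn from the pose commanded when the command began, along the tool's axes at that moment; what a row does not reach only later rows make up. A row lasts 1/10 s, in which the tool goes at most 0.05 m and 0.15 rad, less where a joint would pass 70% of its speed; a pose out of reach is approached as far as the arm can. The fingers move at their own pace and stop on an object; the grip force is fixed at half the most. Time passes only in rows, so rows that do not move let the fingers close. It prints the time, the measured TCP pose, the force, the opening and the grip force at its end.
- manip.read_state(): the state, without advancing time (a new reading comes with each control period).
- manip.capture(name): name is "scene" or "side" or "wrist"; returns a dict with "frame" (420x560x3 uint8, blue, green, red), "fx", "fy", "cx", "cy" (pixels), "rvec" (rotation vector, rad) and "tvec" (3), from world to camera coordinates, as OpenCV has them. Camera axes: x right, y down, z forward; pixel columns grow to the right and rows downward; lengths in m; the calibration is good to about 2 mm. A picture is of the moment at which its call begins. There is no depth.
- manip.close_job(): hands the job in; it is judged then, once.
The state is a dict: "time": time; "joint_positions": joint angles; "joint_vel": joint speeds; "joint_torque": joint torques, N m; "tcp_pos": TCP position; "eef_rot": TCP orientation; "wrist_force": force on the tool from outside, world axes, zero at the start; "moment": the same for the moment, N m; "width": finger opening in m; "gripper_force": force on a finger pad.
Only numpy, scipy, OpenCV 4.12 (cv2) and the standard library are available. Lean on these libraries where they do the work, as an engineer would, in place of code of your own. Each camera call takes 0.05 s, during which the arm holds its last target. There are 200 camera calls.

## Working session

There is one attempt and no reset: what is moved stays moved. The work goes in short steps, Python scripts to look and compute and a shell command to move; the robot and the scene stay as the last step left them, time stands still between calls to the robot, and variables do not carry over. Pictures are saved under pics/ and viewed, at most 10 in all, crops included, and the job is handed in when it is done.

```bash
mkdir -p pics; cat > h.py <<'E'
import numpy as np, cv2, pickle
from bench import manip
from scipy.spatial.transform import Rotation as R
def cap(n,tag):
    c=manip.capture(n); cv2.imwrite(f'pics/{tag}.png',c['frame']); pickle.dump(c,open(f'pics/{tag}.pkl','wb')); return c
def load(tag): return pickle.load(open(f'pics/{tag}.pkl','rb'))
def ray(c,u,v):
    M=cv2.Rodrigues(np.array(c['rvec'],float))[0]; t=np.array(c['tvec'],float).ravel()
    d=M.T@np.array([(u-c['cx'])/c['fx'],(v-c['cy'])/c['fy'],1]); return -M.T@t,d/np.linalg.norm(d)
def plane(c,u,v,z):
    o,d=ray(c,u,v); return o+d*(z-o[2])/d[2]
def tri(*obs):
    A=np.zeros((3,3));b=np.zeros(3)
    rs=[ray(*o) for o in obs]
    for o,d in rs:
        P=np.eye(3)-np.outer(d,d);A+=P;b+=P@o
    p=np.linalg.solve(A,b); return p,[np.linalg.norm((np.eye(3)-np.outer(d,d))@(p-o)) for o,d in rs]
def proj(c,p):
    return cv2.projectPoints(np.array([p],float),np.array(c['rvec'],float),np.array(c['tvec'],float),np.array([[c['fx'],0,c['cx']],[0,c['fy'],c['cy']],[0,0,1.]]),None)[0].ravel()
E
python3 - <<'E'
from h import *
for n in ['scene','side']:
    c=cap(n,n+'0'); print(n,c['fx'],c['cx'],c['cy'],ray(c,280,210))
s=manip.read_state(); print(s['time'],s['tcp_pos'],s['eef_rot'])
a=[load(n+'0')['frame'] for n in ['scene','side']]
cv2.imwrite('pics/s.png',cv2.resize(a[0],(800,600),interpolation=cv2.INTER_CUBIC)); cv2.imwrite('pics/d.png',cv2.resize(a[1],(800,600),interpolation=cv2.INTER_CUBIC))
E
```

```text
scene 453.9875874670503 277.099811299092 207.49261796133413 (array([ 1.27999173, -0.07198387,  0.99939226]), array([-0.66076362,  0.05771873, -0.74837156]))
side 421.13663470162527 275.1615675313794 208.10915365941705 (array([ 0.12103816, -0.7622675 ,  0.94312599]), array([ 0.33144041,  0.63172145, -0.70076762]))
0.1 [0.19873117 0.59210923 0.24306648] [-6.78220356e-05  1.61203920e-01  9.86920885e-01 -6.76944964e-04]
```

View pics/s.png

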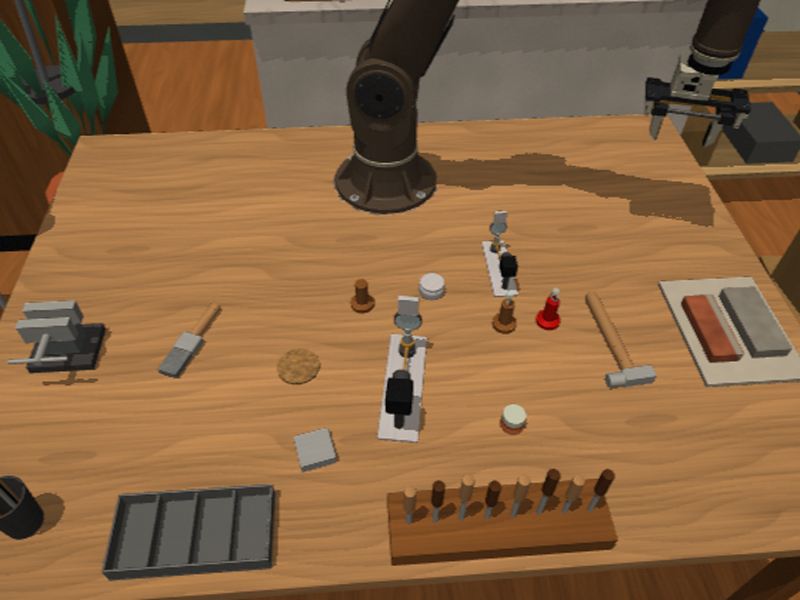

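View pics/d.png

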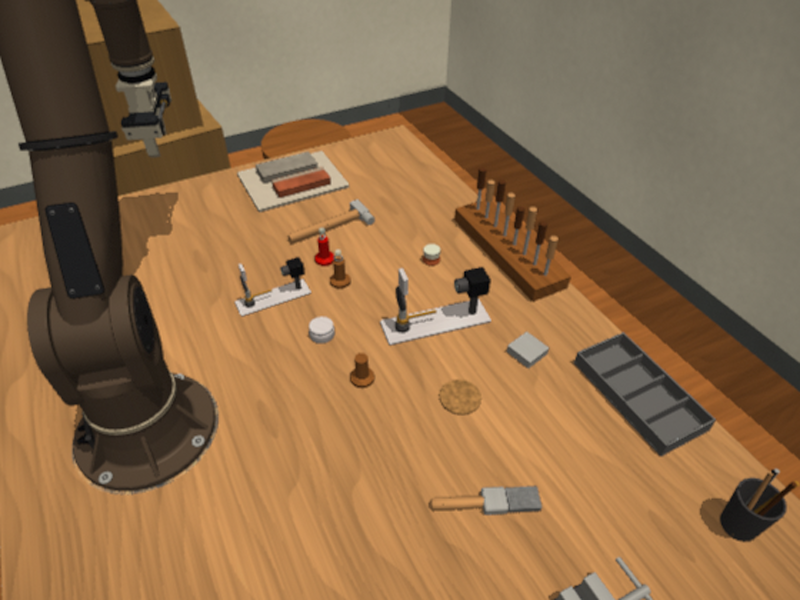

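Scene view (800x600 px): ring-post candidates are the brown post with ring (505,315), the red look-alike (549,310) and the bare post without ring (362,297). Viewer candidates are the large one (405,370) and the small one (502,265). The pad is at (299,366). I choose the brown ringed post and the large viewer, and check both in one close crop.

```bash
python3 - <<'E'
from h import *
a=load('scene0')['frame'];b=load('side0')['frame']
def crop(f,x,y,w,h,s): return cv2.resize(f[y:y+h,x:x+w],(w*s,h*s),interpolation=cv2.INTER_CUBIC)
A=crop(a,255,190,130,125,3)   # scene: u=255+px/3, v=190+py/3
B=crop(b,210,150,136,100,3)
im=np.zeros((375,390+408,3),np.uint8);im[:375,:390]=A;im[:300,390:]=B
cv2.imwrite('pics/crop1.png',im)
E
```

```text
(no output)
```

View pics/crop1.png

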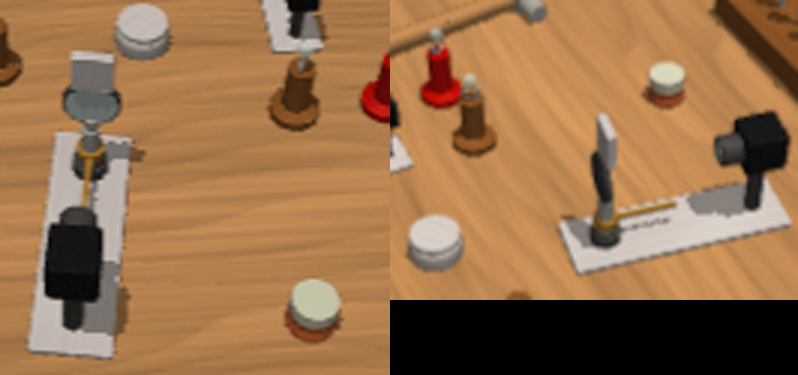

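The crop confirms it. The brown post carries a ring and clear stone (scene px ≈ 356,207; side ≈ 236,178), and the large viewer has its tab at scene ≈ 286,213 and side ≈ 282,196. Now I'll measure.

```bash
python3 - <<'E'
from h import *
S,D=load('scene0'),load('side0')
def blob(c,lo,hi,box,k=0):
    x0,y0,x1,y1=box; hsv=cv2.cvtColor(c['frame'],cv2.COLOR_BGR2HSV)
    m=cv2.inRange(hsv,np.array(lo),np.array(hi)); mm=np.zeros_like(m); mm[y0:y1,x0:x1]=m[y0:y1,x0:x1]
    if k: mm=cv2.morphologyEx(mm,cv2.MORPH_CLOSE,np.ones((k,k)))
    cs=cv2.findContours(mm,cv2.RETR_EXTERNAL,cv2.CHAIN_APPROX_NONE)[0]
    return max(cs,key=cv2.contourArea)
def px(c,u,v): print((u,v),cv2.cvtColor(c['frame'],cv2.COLOR_BGR2HSV)[v,u])
for u,v in[(353,227),(335,235),(209,256),(330,250),(286,214)]:px(S,u,v)
for u,v in[(238,190),(322,278),(360,300),(282,196),(300,228)]:px(D,u,v)
# plate
for n,c,box in(('S',S,(260,225,302,312)),('D',D,(262,205,346,245))):
    m=blob(c,(0,0,140),(180,60,255),box,9); r=cv2.boxPoints(cv2.minAreaRect(m)); h=cv2.convexHull(m)
    q=cv2.approxPolyDP(h,4,True).reshape(-1,2); print(n,'plate',cv2.contourArea(h)); 
    for p in q: print(p,plane(c,*p,.008)[:2].round(4))
for n,c,box in(('S',S,(190,238,228,272)),('D',D,(303,262,342,294))):
    f=c['frame'];hsv=cv2.cvtColor(f,cv2.COLOR_BGR2HSV)
    print(n,'pad rows',hsv[(box[1]+box[3])//2,box[0]:box[2],2])
for n,c,box in(('S',S,(342,198,368,236)),('D',D,(224,174,252,206))):
    hsv=cv2.cvtColor(c['frame'],cv2.COLOR_BGR2HSV); x0,y0,x1,y1=box
    m=(hsv[y0:y1,x0:x1,2]<135)
    print(n); print('\n'.join(''.join('#' if t else ('o' if s<70 else '.') for t,s in zip(r,sr)) for r,sr in zip(m,hsv[y0:y1,x0:x1,1])))
E
```

```text
(353, 227) [ 13 185  87]
(335, 235) [ 15 145 172]
(209, 256) [ 16 150 156]
(330, 250) [ 15 142 190]
(286, 214) [ 15  23 109]
(238, 190) [ 14 186  81]
(322, 278) [ 16 152 175]
(360, 300) [ 15 146 212]
(282, 196) [ 13  24 129]
(300, 228) [ 14  23 213]
S plate 2000.5
[286 230] [0.4806 0.0155]
[298 236] [0.5043 0.0469]
[292 307] [0.7234 0.0094]
[265 306] [ 0.716  -0.0564]
[274 234] [ 0.4926 -0.0191]
D plate 1222.0
[343 224] [ 0.7076 -0.0607]
[274 240] [ 0.4896 -0.0237]
[266 225] [0.4952 0.0418]
[335 210] [0.7189 0.0022]
S pad rows [176 176 177 168 147 139 149 160 162 153 147 144 141 147 159 159 159 163
 157 152 153 150 148 157 162 160 157 153 153 164 168 165 153 128 148 184
 184 184]
D pad rows [195 196 197 190 164 150 168 166 163 160 160 168 177 183 176 164 159 157
 163 175 178 176 175 170 165 163 168 182 187 183 181 183 184 182 195 202
 198 198 197]
S
..oooooooo############....
..ooooooo#############....
..ooooooo############.....
...oooooo#############....
...ooooooo#############...
...ooooooooooooooooo#.....
...ooooooooooooooooo......
....ooooooooooooooooo.....
....oooooooooooooo###.
[... 1017 characters left out ...]
....
.........########...........
........#######.............
#....#######.####...........
#######..########...........
.........########...........
.........########...........
..........########..........
..........########..........
..........########..........
..........########..........
.........##########.........
........###########.........
.......###########..........
.......###########..........
.......#...######...........
.......#............#.......
.......##.........###.......
.......#####...######.......
........###########.........
..........#######...........
............................
............................
............................
............................
```

```bash
python3 - <<'E'
from h import *
S,D=load('scene0'),load('side0')
print('cyl top',tri((S,355.5,211.5),(D,236.5,183)))
print('base',plane(S,353,226,.010),plane(D,237,196,.01))
print('stone',tri((S,356,206),(D,236,177)))
print('red',plane(S,549*.7,320*.7,.01),plane(D,324*.7,258*.7,.01),'bare',plane(S,362*.7,303*.7,.01))
print('pad',plane(S,209,256,.006),plane(D,322,278,.006))
print('tabtopcorners',tri((S,286,208),(D,281,189)))
print('tin,pot,block',[plane(S,u*.7,v*.7,.03)[:2].round(3) for u,v in((432,284),(514,415),(316,447))])
w=cap('wrist','w0');s=manip.read_state()
print(ray(w,w['cx'],w['cy']),w['fx'],R.from_quat(np.roll(s['eef_rot'],-1)).as_matrix().round(3),s['tcp_pos'])
E
```

```text
cyl top (array([0.4708358 , 0.2073993 , 0.05980481]), [np.float64(0.0006417991754654373), np.float64(0.0006417991754655755)])
base [0.48083472 0.20549224 0.01      ] [0.46669806 0.20050626 0.01      ]
stone (array([0.47127824, 0.20621537, 0.08441253]), [np.float64(0.0005857597624387841), np.float64(0.0005857597624388567)])
red [0.47969253 0.29553886 0.01      ] [0.4661086  0.28757868 0.01      ] bare [ 0.40923261 -0.07323786  0.01      ]
pad [ 0.55400663 -0.19780506  0.006     ] [ 0.54534128 -0.20416244  0.006     ]
tabtopcorners (array([0.53195921, 0.01064032, 0.16204298]), [np.float64(0.0034756281559476182), np.float64(0.0034756281559477427)])
tin,pot,block [array([0.385, 0.071]), array([0.702, 0.179]), array([ 0.74 , -0.161])]
(array([0.1333253 , 0.61361642, 0.38456347]), array([ 0.23920875, -0.08078237, -0.96760187])) 359.99944107356225 [[-0.948  0.318 -0.   ]
 [ 0.318  0.948 -0.001]
 [-0.    -0.001 -1.   ]] [0.19879299 0.59216563 0.24313507]
```

```bash
python3 -m jog '0.09 -0.1 -0.07 0 0 0 0.3;0.09 -0.2 -0.15 0 0 0 0.6;0.09 -0.3 -0.22 0 0 0 0.9;0.09 -0.381 -0.279 0 0 0 1.246;0.09 -0.381 -0.279 0 0 0 1.246;0.09 -0.381 -0.279 0 0 0 1.246;0.09 -0.381 -0.279 0 0 0 1.246;0.09 -0.381 -0.279 0 0 0 1.246;0.09 -0.381 -0.279 0 0 0 1.246;0.09 -0.381 -0.279 0 0 0 1.246;0.09 -0.381 -0.279 0 0 0 1.246;0.09 -0.381 -0.279 0 0 0 1.246'; python3 - <<'E'
from h import *
S,D=load('scene0'),load('side0')
print('smallcam',tri((S,508*.7,258*.7),(D,292*.7,262*.7)),'smalltab',tri((S,501*.7,213*.7),(D,242*.7,266*.7)))
E
```

```text
time: 1.35
tcp_pos: [0.4711, 0.2068, 0.2436]
eef_rot: [-0.0, 0.707, 0.707, -0.0]
wrist_force: [0.0, 1.0, -0.1]
width: 0.09
gripper_force: 0.0
smallcam (array([0.37212735, 0.22428224, 0.08231298]), [np.float64(0.0007012125421872485), np.float64(0.0007012125421872917)]) smalltab (array([0.26626771, 0.22631081, 0.11023644]), [np.float64(0.001457568239965726), np.float64(0.0014575682399656285)])
```

```bash
python3 - <<'E'
from h import *
w=cap('wrist','w1'); f=cv2.resize(w['frame'],(800,600),interpolation=cv2.INTER_CUBIC); cv2.imwrite('pics/w1v.png',f)
for p in [(.471,.206,.085),(.471,.206,.064),(.531,.006,.161)]: print(p,(proj(w,p)/.7).round())
E
```

```text
(0.471, 0.206, 0.085) [406. 279.]
(0.471, 0.206, 0.064) [406. 272.]
(0.531, 0.006, 0.161) [514. 663.]
```

View pics/w1v.png

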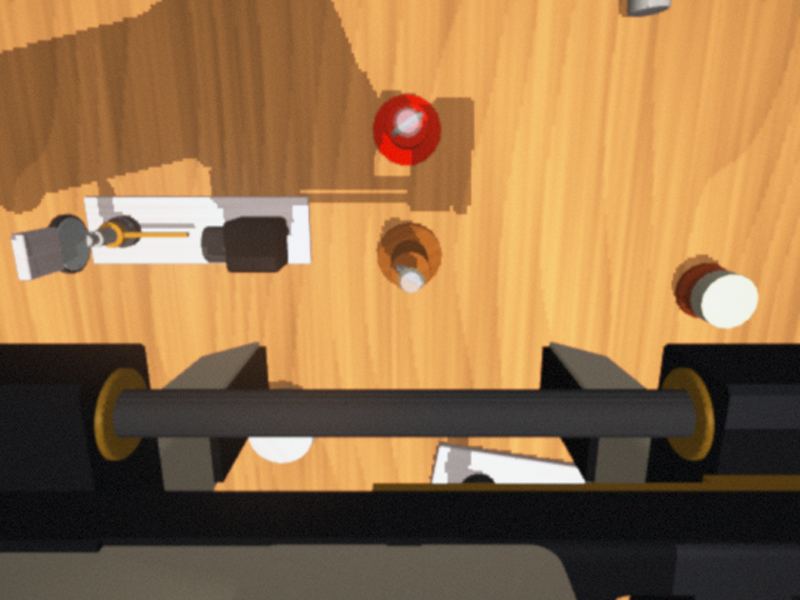

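Wrist view: ringed brown post with stone at (411,280) and base centre at (409,254). The red one is at (407,130), the small viewer sits at left, and the fingers are clear of everything.

```bash
python3 - <<'E'
from h import *
w=load('w1');S,D=load('scene0'),load('side0')
hsv=cv2.cvtColor(w['frame'],cv2.COLOR_BGR2HSV)
m=cv2.inRange(hsv,(8,170,0),(20,255,200));mm=np.zeros_like(m);mm[150:208,258:315]=m[150:208,258:315]
c=max(cv2.findContours(mm,0,1)[0],key=cv2.contourArea);(u,v),r=cv2.minEnclosingCircle(c);print('enc',u/.7,v/.7,r/.7,cv2.boundingRect(c))
for z in(0,.01):print('base',plane(w,409*.7,254*.7,z))
print('stone',plane(w,411*.7,280*.7,.088),tri((w,411*.7,280*.7),(S,356,205.5),(D,236,177)))
E
```

```text
enc 408.5714285714286 254.2857142857143 32.38809585571289 (264, 156, 45, 43)
base [0.47361996 0.20626254 0.        ]
base [0.47352689 0.20803239 0.01      ]
stone [0.4740342  0.20624577 0.088     ] (array([0.47214971, 0.20570212, 0.08584175]), [np.float64(0.0019140931704426606), np.float64(0.0006739740218902786), np.float64(0.0014672804798985088)])
```

```bash
python3 -m jog '0.06 0 0.0025 0.04 0 0 0;0.06 0 0.0025 0.08 0 0 0;0.06 0 0.0025 0.11 0 0 0;0.06 0 0.0025 0.14 0 0 0;0.06 0 0.0025 0.165 0 0 0;0.06 0 0.0025 0.185 0 0 0;0.06 0 0.0025 0.192 0 0 0;0.06 0 0.0025 0.192 0 0 0;0 0 0.0025 0.192 0 0 0;0 0 0.0025 0.192 0 0 0;0 0 0.0025 0.192 0 0 0;0 0 0.0025 0.192 0 0 0' && python3 -m jog '0 0 0 0 0 0 0;0 0 0 0 0 0 0;0 0 0 0 0 0 0;0 0 0 0 0 0 0'
```

```text
time: 2.6
tcp_pos: [0.4741, 0.207, 0.0523]
eef_rot: [0.0, 0.707, 0.707, 0.001]
wrist_force: [0.4, 0.6, -0.0]
width: 0.0325
gripper_force: 0.0
time: 3.0
tcp_pos: [0.474, 0.2069, 0.052]
eef_rot: [0.0, 0.707, 0.707, 0.0]
wrist_force: [0.4, 0.2, 5.7]
width: 0.0247
gripper_force: 30.0
```

```bash
python3 -m jog '0 0 0 -0.02 0 0 0;0 0 0 -0.05 0 0 0;0 0 0 -0.08 0 0 0;0 0 0 -0.11 0 0 0;0 0 0 -0.14 0 0 0;0 0 0 -0.17 0 0 0;0 0 0 -0.19 0 0 0;0 0 0 -0.2 0 0 0;0 0 0 -0.2 0 0 0' && python3 -m jog '0 -0.02 0.004 0 0 0 0;0 -0.05 0.01 0 0 0 0;0 -0.09 0.017 0 0 0 0;0 -0.13 0.024 0 0 0 0;0 -0.17 0.032 0 0 0 0;0 -0.21 0.039 0 0 0 0;0 -0.25 0.047 0 0 0 0;0 -0.29 0.054 0 0 0 0;0 -0.33 0.062 0 0 0 0;0 -0.36 0.068 0 0 0 0;0 -0.38 0.076 0 0 0 0;0 -0.38 0.076 0 0 0 0' && python3 - <<'E'
from h import *
w=cap('wrist','w2'); f=cv2.resize(w['frame'],(800,600),interpolation=cv2.INTER_CUBIC); cv2.imwrite('pics/w2v.png',f)
print(proj(w,(.55,-.2,.006))/.7)
E
```

```text
time: 3.9
tcp_pos: [0.4742, 0.207, 0.2524]
eef_rot: [0.0, 0.707, 0.707, 0.001]
wrist_force: [0.6, -0.3, -1.0]
width: 0.0249
gripper_force: 30.0
time: 5.1
tcp_pos: [0.5495, -0.1767, 0.25]
eef_rot: [-0.0, 0.708, 0.706, -0.001]
wrist_force: [0.7, -0.7, -0.8]
width: 0.0248
gripper_force: 30.0
[406.88987402 282.40505313]
```

View pics/w2v.png

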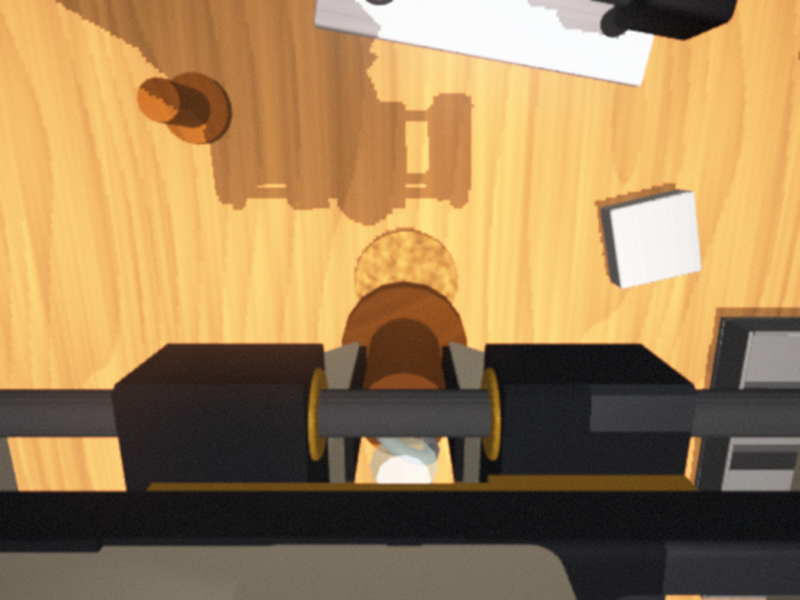

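Wrist view: the post is held upright with its base centred at u≈404. The pad spans u 355–459 with its top at v≈229, so its centre is ≈(407,281). The bare post is at (200,108) and the block at (652,238), both clear.

```bash
python3 - <<'E'
from h import *
w=load('w2');S,D=load('scene0'),load('side0')
for u,v in((355,281),(459,281),(407,229),(407,281)):print(plane(w,u*.7,v*.7,.006))
print('tri',tri((w,407*.7,281*.7),(S,209,256),(D,321.5,278)))
for u,v in((315,24),(640,85)):print('plate',plane(w,u*.7,v*.7,.008))
s=manip.read_state();print(s['tcp_pos'],R.from_quat(np.roll(s['eef_rot'],-1)).as_matrix().round(4))
for n in('scene','side'):
    c=cap(n,n+'1'); print(n,proj(c,s['tcp_pos']).round())
a=load('scene1');b=load('side1')
def cr(c):
    u,v=proj(c,s['tcp_pos']).astype(int);return cv2.resize(c['frame'][v-50:v+50,u-50:u+50],(400,400),interpolation=cv2.INTER_CUBIC)
cv2.imwrite('pics/c2.png',np.hstack([cr(a),cr(b)]))
E
```

```text
[ 0.51007048 -0.19877885  0.006     ]
[ 0.59007797 -0.1990007   0.006     ]
[ 0.55015885 -0.1588788   0.006     ]
[ 0.55008678 -0.19888981  0.006     ]
tri (array([ 0.54877297, -0.19942489, -0.00136507]), [np.float64(0.0017650616740897227), np.float64(0.0007027064832119314), np.float64(0.0013033338263147428)])
plate [ 0.48808661 -0.01954473  0.008     ]
plate [ 0.71231183 -0.05899363  0.008     ]
[ 0.54934652 -0.17456606  0.24997056] [[ 2.0e-03  1.0e+00 -2.6e-03]
 [ 1.0e+00 -2.0e-03 -5.0e-04]
 [-6.0e-04 -2.6e-03 -1.0e+00]]
scene [208. 191.]
side [325. 206.]
```

View pics/c2.png

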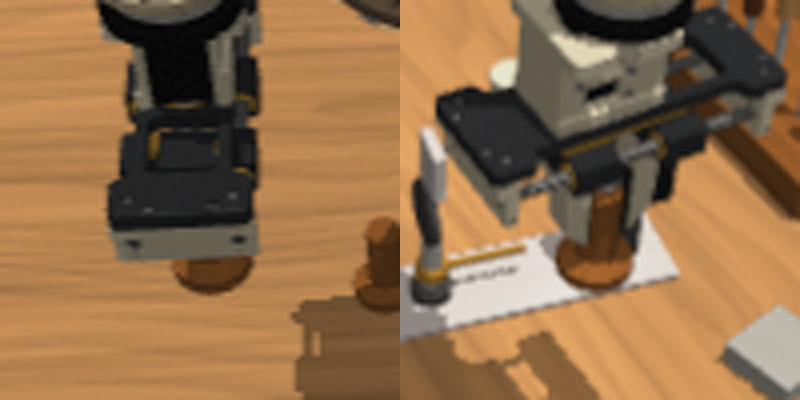

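Upright in both fixed views (base at crop (213,270) and (595,265)). The pad is at (0.550,-0.199), 80 mm across as given. Lowering.

```bash
python3 -m jog '0 -0.015 0 0 0 0 0;0 -0.0245 0.0005 0.01 0 0 0;0 -0.0245 0.0005 0.04 0 0 0;0 -0.0245 0.0005 0.07 0 0 0;0 -0.0245 0.0005 0.1 0 0 0;0 -0.0245 0.0005 0.13 0 0 0;0 -0.0245 0.0005 0.155 0 0 0;0 -0.0245 0.0005 0.17 0 0 0;0 -0.0245 0.0005 0.18 0 0 0;0 -0.0245 0.0005 0.185 0 0 0;0 -0.0245 0.0005 0.185 0 0 0;0 -0.0245 0.0005 0.185 0 0 0' && python3 -m jog '0 0 0 0.002 0 0 0;0 0 0 0.004 0 0 0;0 0 0 0.005 0 0 0;0 0 0 0.005 0 0 0'
```

```text
time: 6.45
tcp_pos: [0.5512, -0.1979, 0.0675]
eef_rot: [0.001, 0.707, 0.707, 0.0]
wrist_force: [-0.0, -0.5, -0.4]
width: 0.025
gripper_force: 30.0
time: 6.85
tcp_pos: [0.5507, -0.1976, 0.0617]
eef_rot: [-0.0, 0.707, 0.707, 0.0]
wrist_force: [0.2, 0.4, -1.0]
width: 0.0247
gripper_force: 30.0
```

```bash
python3 -m jog '0 -0.001 0 0.001 0 0 0;0 -0.001 0 0.002 0 0 0;0 -0.001 0 0.003 0 0 0;0 -0.001 0 0.0035 0 0 0;0 -0.001 0 0.0035 0 0 0'
```

```text
time: 7.35
tcp_pos: [0.5506, -0.1987, 0.0582]
eef_rot: [-0.0, 0.707, 0.707, -0.0]
wrist_force: [-0.2, -0.6, -1.1]
width: 0.0248
gripper_force: 30.0
```

```bash
python3 -m jog '0 0 0 0.0005 0 0 0;0 0 0 0.001 0 0 0;0 0 0 0.001 0 0 0;0 0 0 0.001 0 0 0'
```

```text
time: 7.75
tcp_pos: [0.5507, -0.1987, 0.058]
eef_rot: [0.0, 0.707, 0.707, 0.0]
wrist_force: [-2.3, 1.8, 10.4]
width: 0.0246
gripper_force: 30.0
```

Contact (10 N up). Release, rise, and look.

```bash
python3 -m jog '0.03 0 0 -0.0005 0 0 0;0.04 0 0 -0.0005 0 0 0;0.05 0 0 -0.0005 0 0 0;0.06 0 0 -0.0005 0 0 0;0.06 0 0 -0.0005 0 0 0;0.06 0 0 -0.0005 0 0 0' && python3 -m jog '0.06 0 0 -0.01 0 0 0;0.06 0 0 -0.03 0 0 0;0.06 0 0 -0.06 0 0 0;0.06 0 0 -0.1 0 0 0;0.06 0 0 -0.14 0 0 0;0.06 0 0 -0.18 0 0 0;0.06 0.05 0 -0.2 0 0 0;0.06 0.1 0 -0.2 0 0 0;0.06 0.1 0 -0.2 0 0 0;0.06 0.1 0 -0.2 0 0 0' && python3 - <<'E'
from h import *
w=cap('wrist','w3');S=cap('scene','scene2');D=cap('side','side2')
A=cv2.resize(w['frame'],(533,400));im=np.zeros((600,800,3),np.uint8);im[:400,:533]=A
im[:300,533:]=cv2.resize(S['frame'][200:290,185:265],(267,300)); im[300:,533:]=cv2.resize(D['frame'][220:310,285:365],(267,300))
cv2.imwrite('pics/v3.png',im)
E
```

```text
time: 8.35
tcp_pos: [0.5506, -0.1986, 0.0576]
eef_rot: [-0.0, 0.707, 0.707, -0.0]
wrist_force: [0.0, -0.4, -0.3]
width: 0.0593
gripper_force: 0.0
time: 9.35
tcp_pos: [0.5507, -0.0967, 0.2583]
eef_rot: [-0.0, 0.705, 0.709, 0.0]
wrist_force: [-0.2, -0.9, 0.2]
width: 0.06
gripper_force: 0.0
```

View pics/v3.png

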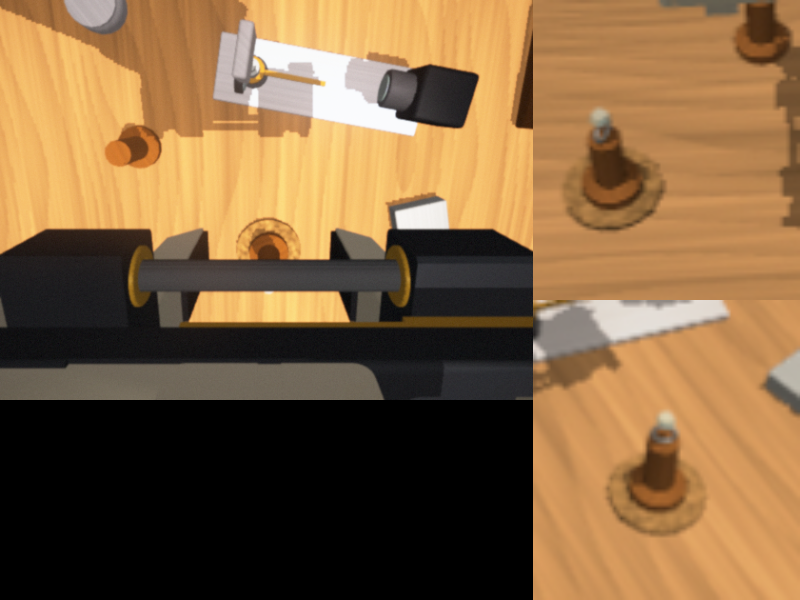

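The post stands upright in the middle of the pad: stone at crop (600,116) in scene and (665,420) in side. The wrist view shows the viewer with plate corners ≈(221,33), (214,100), (415,135) and the tab ≈(245,50). Next I measure the viewer axis and the stone.

```bash
python3 - <<'E'
from h import *
w,S,D=load('w3'),load('scene2'),load('side2')
print('stone',tri((S,205.1,234.8),(D,324.5,256)))
k=560/533
g=cv2.cvtColor(w['frame'],cv2.COLOR_BGR2GRAY)
P=np.float32([[221*k,33*k],[214*k,100*k],[415*k,135*k]]).reshape(-1,1,2)
P=cv2.cornerSubPix(g,P,(4,4),(-1,-1),(3,30,.01)).reshape(-1,2);print(P)
c=[plane(w,*p,.008)[:2] for p in P];print(np.round(c,4))
ex=c[2]-c[1];print('len',np.linalg.norm(ex),np.linalg.norm(c[0]-c[1]));ex/=np.linalg.norm(ex);yaw=np.arctan2(ex[1],ex[0])
ey=np.array([-ex[1],ex[0]])
print('yaw',yaw,'axis',c[1]+.04*ex+.035*ey,c[2]-.19*ex+.035*ey,(c[0]+c[1])/2+.04*ex)
hsv=cv2.cvtColor(w['frame'],cv2.COLOR_BGR2HSV)
# pad & base circles
cv2.imwrite('pics/tab.png',np.hstack([cv2.resize(w['frame'][0:150,215:365],(600,600),interpolation=cv2.INTER_CUBIC)]))
E
```

```text
stone (array([ 0.54906698, -0.19840447,  0.09143376]), [np.float64(0.00035840257927808586), np.float64(0.00035840257927813416)])
[[233.14937   33.19415 ]
 [223.85529  102.597534]
 [433.81845  142.37923 ]]
[[ 0.4993  0.0478]
 [ 0.4876 -0.0189]
 [ 0.7118 -0.0589]]
len 0.22773916742179492 0.06775560387940838
yaw -0.1763364558612162 axis [0.53310389 0.00850429] [0.53087811 0.00890089] [0.53280685 0.00741718]
```

View pics/tab.png

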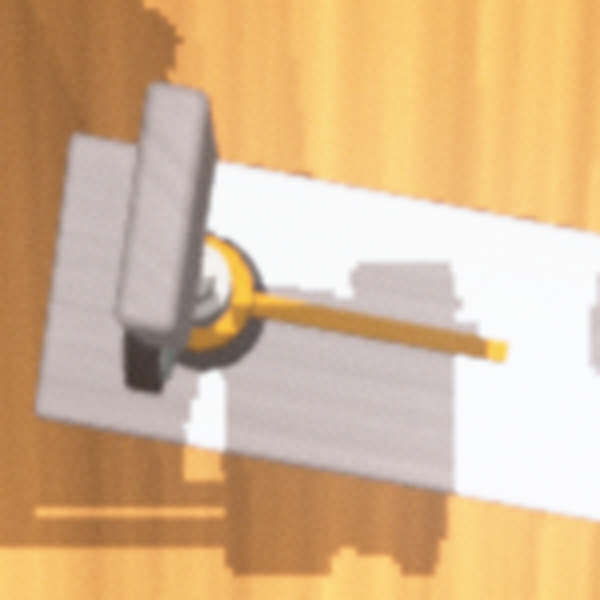

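Tab crop: the tab's top face is centred at (163,206), with its long edges running along viewer y. The pointer tip is at (500,350), with the mirror at rest.

```bash
python3 - <<'E'
from h import *
w,S,D=load('w3'),load('scene2'),load('side2')
f=lambda u,v:(215+u/4,v/4)
q=[plane(w,*f(u,v),.161)[:2] for u,v in((150,83),(207,90),(183,331),(117,320))];print(np.round(q,4),np.mean(q,0))
print('thick/width',np.linalg.norm(q[0]-q[1]),np.linalg.norm(q[1]-q[2]),'yaw',np.arctan2(*(q[0]-q[3])[::-1])-np.pi/2,np.arctan2(*(q[1]-q[2])[::-1])-np.pi/2)
a,b=[plane(w,*f(u,v),.035)[:2] for u,v in((257,303),(500,350))];d=b-a;print('ptr',a,b,np.arctan2(d[1],d[0]))
ax=b-.075*np.array([np.cos(-.172),np.sin(-.172)]);print('axis from tip',ax)
for n,c,z in(('S',S,.161),('D',D,.161)):print(n,'exp',proj(c,(.532,.008,z)))
print('tab tri',tri((w,*f(163,206)),(S,286,208),(D,281,190)))
ax=np.array([.532,.008]);s=np.array([.550,-.199])
phi=np.arctan2(*(s-ax)[::-1]);print('sight',phi,'mirror yaw',(phi-.174)/2, 'turn',(phi+.174)/2)
st=manip.read_state();print(st['tcp_pos'],R.from_quat(np.roll(st['eef_rot'],-1)).as_matrix().round(4))
E
```

```text
[[ 0.5306  0.0247]
 [ 0.5393  0.0238]
 [ 0.5353 -0.0108]
 [ 0.5249 -0.0092]] [0.53252645 0.00713464]
thick/width 0.008658616604344456 0.034833497652217035 yaw -0.16701440460638617 -0.1145424268142583
ptr [0.54572277 0.00532618] [ 0.60433588 -0.00507331] -0.17559870871640512
axis from tip [0.53044255 0.00776318]
S exp [285.91845966 207.35086851]
D exp [282.38367723 190.6666999 ]
tab tri (array([0.53145952, 0.00911512, 0.16029861]), [np.float64(0.001744393593842604), np.float64(0.0018130045785213053), np.float64(0.0034104845647543068)])
sight -1.4840579881189115 mirror yaw -0.8290289940594557 turn -0.6550289940594558
[ 0.55023869 -0.10032509  0.25794578] [[ 1.2e-03  1.0e+00  0.0e+00]
 [ 1.0e+00 -1.2e-03 -8.0e-04]
 [-8.0e-04  0.0e+00 -1.0e+00]]
```

```bash
python3 -m jog '0.05 0.04 -0.006 0 0 0 0.06;0.05 0.08 -0.012 0 0 0 0.12;0.05 0.108 -0.018 0 0 0 0.174;0.05 0.108 -0.018 0 0 0 0.174;0.05 0.108 -0.018 0.03 0 0 0.174;0.05 0.108 -0.018 0.06 0 0 0.174;0.05 0.108 -0.018 0.085 0 0 0.174;0.05 0.108 -0.018 0.105 0 0 0.174;0.05 0.108 -0.018 0.114 0 0 0.174;0.05 0.108 -0.018 0.114 0 0 0.174;0.05 0.108 -0.018 0.114 0 0 0.174' && python3 -m jog '0.03 0 0 0 0 0 0;0.02 0 0 0 0 0 0;0.015 0 0 0 0 0 0;0.015 0 0 0 0 0 0;0.015 0 0 0 0 0 0' && python3 - <<'E'
from h import *
s=manip.read_state();print(s['tcp_pos'],s['moment'])
E
```

```text
time: 10.6
tcp_pos: [0.533, 0.0083, 0.1444]
eef_rot: [0.0, 0.766, 0.643, 0.0]
wrist_force: [0.1, -0.9, 0.1]
width: 0.0499
gripper_force: 0.0
time: 11.1
tcp_pos: [0.5325, 0.0095, 0.1439]
eef_rot: [0.0, 0.765, 0.643, 0.0]
wrist_force: [-0.5, 0.1, -0.5]
width: 0.0167
gripper_force: 0.0
[0.53252448 0.00948421 0.14390114] [-0.06547332  0.08039073  0.08164614]
```

```bash
python3 -m jog '0 0 0 0 0 0 0;0 0 0 0 0 0 0;0 0 0 0 0 0 0;0 0 0 0 0 0 0;0 0 0 0 0 0 0;0 0 0 0 0 0 0'; python3 - <<'E'
from h import *
s=manip.read_state();print(s['tcp_pos'],s['moment'])
E
```

```text
time: 11.7
tcp_pos: [0.5334, 0.0092, 0.1439]
eef_rot: [0.001, 0.766, 0.643, 0.001]
wrist_force: [6.0, -0.5, -3.5]
width: 0.0099
gripper_force: 30.0
[0.53337178 0.00924063 0.14390643] [-0.22703134 -1.04232181 -0.00654788]
```

```bash
python3 -m jog '0 0 0.0005 0 0 0 0.06;0 0 0.0005 0 0 0 0.13;0 0 0.0005 0 0 0 0.2;0 0 0.0005 0 0 0 0.27;0 0 0.0005 0 0 0 0.34;0 0 0.0005 0 0 0 0.41;0 0 0.0005 0 0 0 0.48;0 0 0.0005 0 0 0 0.55;0 0 0.0005 0 0 0 0.62;0 0 0.0005 0 0 0 0.655;0 0 0.0005 0 0 0 0.655;0 0 0.0005 0 0 0 0.655' && python3 - <<'E'
from h import *
s=manip.read_state();r=R.from_quat(np.roll(s['eef_rot'],-1)).as_matrix();print(s['tcp_pos'],s['moment'],'tool y yaw',np.arctan2(r[1,1],r[0,1]))
w=cap('wrist','w4');S=cap('scene','scene4');D=cap('side','side4')
im=np.zeros((600,800,3),np.uint8);im[:300,:400]=cv2.resize(w['frame'],(400,300))
im[300:,:400]=cv2.resize(S['frame'][200:275,230:330],(400,300),interpolation=cv2.INTER_CUBIC)
im[:,400:]=cv2.resize(D['frame'][185:285,260:326+1][:, :67],(400,600),interpolation=cv2.INTER_CUBIC)
cv2.imwrite('pics/v4.png',im)
for n,c in(('S',S),('D',D)):
    for L in(.025,.075):
        p=np.array([.532+L*np.cos(-1.484),.008+L*np.sin(-1.484),.035]);print(n,L,proj(c,p).round(1))
E
```

```text
time: 12.9
tcp_pos: [0.5344, 0.0087, 0.1439]
eef_rot: [0.001, 0.932, 0.363, 0.001]
wrist_force: [8.2, -2.8, -6.7]
width: 0.0099
gripper_force: 30.0
[0.53444675 0.0086504  0.14392774] [-0.60300299 -1.46891716  0.09245544] tool y yaw -0.8283304211693289
S 0.025 [275.8 239.8]
S 0.075 [257.4 242.1]
D 0.025 [286.4 227.3]
D 0.075 [295.8 238.1]
```

View pics/v4.png

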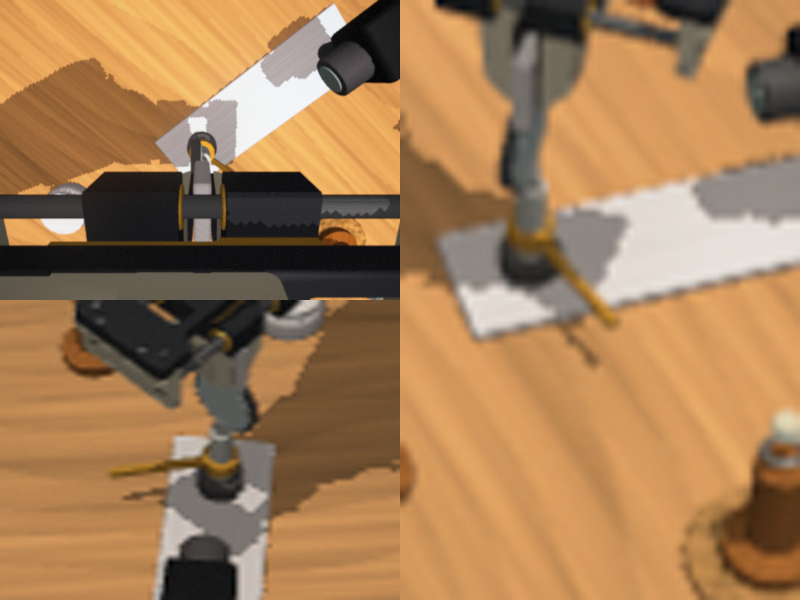

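Pointer tip at side px ≈(295.7,238.7) and scene ≈(258,243.3), against expected (295.8,238.1) and (257.4,242.1). Next a numeric check of pointer direction against stone direction.

```bash
python3 - <<'E'
from h import *
ax0=np.array([.532,.008])
for n,tag,box,st,rb in(('S','scene4',(254,236,292,248),(205.1,234.8),None),('D','side4',(285,222,300,242),(324.5,256),None)):
    c=load(tag);x0,y0,x1,y1=box;hsv=cv2.cvtColor(c['frame'],cv2.COLOR_BGR2HSV)
    m=cv2.inRange(hsv,(14,175,90),(26,255,255))[y0:y1,x0:x1];v,u=np.nonzero(m);P=np.array([plane(c,a+x0,b+y0,.035)[:2] for a,b in zip(u,v)])
    d=np.linalg.norm(P-ax0,axis=1);k=(d>.022)&(d<.09);Q=P[k]
    vx,vy,px,py=cv2.fitLine(Q.astype(np.float32),cv2.DIST_HUBER,0,.001,.001).ravel();
    if vy>0:vx,vy=-vx,-vy
    s=plane(c,*st,.094)[:2]; t=Q[np.argmax(np.linalg.norm(Q-ax0,axis=1))]
    print(n,len(Q),'line yaw',np.arctan2(vy,vx),'far',t,'stone',s,'line miss of stone mm',1e3*np.cross([vx,vy],s-[px,py]),'axis miss',1e3*np.cross([vx,vy],ax0-[px,py]))
E
```

```text
S 38 line yaw -1.4623845 far [ 0.541625   -0.06512271] stone [ 0.55139491 -0.19832436] line miss of stone mm -3.7518965249139553 axis miss -0.7087275679781698
D 12 line yaw -1.4767779 far [ 0.53641375 -0.06543714] stone [ 0.54765028 -0.19974347] line miss of stone mm -1.0628012004171243 axis miss 2.8589894083806975<stdin>:10: DeprecationWarning: Arrays of 2-dimensional vectors are deprecated. Use arrays of 3-dimensional vectors instead. (deprecated in NumPy 2.0)
```

```bash
python3 -m jog '0 0 0.001 0 0 0 0.004;0 0 0.001 0 0 0 0.004;0 0 0.001 0 0 0 0.004;0 0 0.001 0 0 0 0.004;0 0 0.001 0 0 0 0.004;0 0 0.001 0 0 0 0.004' && python3 - <<'E'
from h import *
s=manip.read_state();r=R.from_quat(np.roll(s['eef_rot'],-1)).as_matrix();y=np.arctan2(r[1,1],r[0,1]);print(s['wrist_force'],y,'sight',2*y+.1745)
print(manip.close_job())
E
```

```text
time: 13.65
tcp_pos: [0.5345, 0.0086, 0.1439]
eef_rot: [0.0, 0.933, 0.361, 0.001]
wrist_force: [5.8, 0.0, -3.7]
width: 0.0097
gripper_force: 30.0
[ 5.76985934  0.02496283 -3.67825087] -0.8317640504391106 sight -1.4890281008782211
the job is handed in; nothing more can be done
None
```

The ring post stands upright in the middle of the cork pad, and the mirror is held with the camera's line of sight on the stone to within about 0.01 rad (about 2 mm at the stone) by my measurements; the job was handed in at 13.65 s.

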